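# Load a housing under the spring flap of a marking fixture

## Task

Load the blue housing into the marking fixture. Press the yellow paddle down with one fingertip to raise the orange spring flap, keep it held open while the other fingertip pushes the housing along its channel, under the flap and fully home against the end stop, then let the flap close onto it and move clear. Only push: do not lift the housing or let the flap drop on it before it is home, and leave the other things alone.

Things in the scene. Friction and masses are not known exactly. Their poses are not given: they have to be found in the camera images.
- fixture: fixed aluminium plate 310 x 250 x 12 mm carrying channel, flap and paddle. Origin: on its underside (table), on the channel's centre line, below the front face of the closed flap's lip. +x: push direction along the channel; z up. Plate: x -180 to 130, y -105 to 145 mm, top z = 12 mm. Other 'fixture' coordinates here are in this frame.
- stop_face (a point): middle of the end stop's face at the foot, where the housing's front ends up: fixture x = 45, y = 0, z = 12 mm; the stop is 18 mm high above the plate. The channel before it is open above and at its -x end: two dark rails, inner faces at y = +-22 mm, 5 mm thick, 12 mm high, from x = -160 to 45 mm.
- hinge_mid (a point): middle of the hinge shaft (radius 5 mm, along x from -155 to 50 mm) at fixture x = -52, y = 38, z = 40 mm, carried by a grey rib 8 mm thick that runs along the whole shaft between channel and paddle.
- blank_center (a point): centre of the loose blue housing, 80 x 40 x 24 mm, dark top panel, about 150 g, lying flat between the rails, long side along the channel, its front 12 to 42 mm short of the flap's lip. Home, this point is at fixture x = 5, y = 0 (+-2), z = 24 mm and its rear end at x = -35 mm, outside the flap.
- flap_hinge (a joint): angle of flap and paddle about the hinge (rad): 0 closed, grows as the paddle is pressed down, limit 0.6. A spring closes it: 5 to 8 N on the paddle at 0.45. The housing passes under freely at 0.33 or more; aim for about 0.45. Closed onto a housing it reads about 0.24.
- flap: one hinged piece: orange flap over the channel and yellow paddle across the hinge. Origin on the hinge axis at fixture x = 0. Flap: x 0 to 45 mm, 56 mm from hinge to edge (54 mm above the plate at 0.45 rad). Its front lip (6 mm thick, fixture y = -16 to 6 mm) hangs to 16 mm above the plate and bars the way when closed; pushing against it does not open it.
- paddle_mid (a point): middle of the yellow paddle's upper face; a strip 125 (along x) x 36 mm, fixture x = -155 to -30. Closed: y = 81, z = 45 mm, sloping up outwards by 0.45 rad. Pressed to 0.45: level, y = 61 to 97, top 14 mm above the plate, so a tip on it and a tip behind the housing (y about 0), 65 to 95 mm apart, are at one height and can move along x together.
- spare_center (a point): bystander: centre of a bare-aluminium housing of the same size, lying on the plate beside the channel
- gauge_mid (a point): bystander: brass gauge post, 28 mm wide, 42 mm tall, standing on the plate; point 20 mm above its foot
- lenscap_mid (a point): bystander: black lens cap, 42 mm across, 12 mm high, on the plate beyond the end stop; its centre
- done1_center (a point): bystander: centre of a bare-aluminium housing in the grey tray
- done2_center (a point): bystander: centre of the other bare-aluminium housing in the grey tray
- cleaner_mid (a point): bystander: white bottle, 54 mm wide, 150 mm tall; point 70 mm above its foot
- driver_mid (a point): bystander: screwdriver with an orange handle, lying on the table; its middle

How it is judged:
By the outcome, as a careful person would: the job done as asked, in the order asked, and still so for the second after the job is handed in, with the robot touching nothing.
It also fails if it takes over 40 s, if anything falls off the work surface, if the arm or the gripper's body presses on something with over 40 N, if the wrist force passes 120 N, or if a joint passes its speed limit or range.

## Robot

A 7-joint arm with a two-finger parallel gripper is mounted at the origin on the work surface. World frame = base frame: x ahead of the robot, y to its left, z up, the work surface at z = 0. Lengths are in m, angles in rad, forces in N, time in s.
With the tool pointing down it reaches from about 0.425 to 0.925 m from the base axis. Payload 6.8 kg.
Tool frame: the origin (TCP) lies at the very end of the fingers, on their centre line; the grasp point (between the pads) lies 19 mm behind it (r.tcp_to_grasp is the distance from the TCP to the grasp point, in m); z points along the fingers, y is the line along which they close (so a half turn about z gives the same grasp; the last joint's range is limited). The gripper opens to 85 mm and grips with 20 to 120 N. Pads are 22 mm wide; open, the fingers measure 114 mm over their backs; the gripper's body (76 mm by 85 mm) begins 54 mm behind the grasp point. The pads swing forward as they close: fully open they stand 13 mm farther back than shut.
Start: joints at [1.034, 0.477, 0.022, 1.555, -0.011, 1.109, -0.083], TCP at [0.281, -0.614, 0.231] pointing down, gripper open.
Joint ranges: [-2.96, 2.96], [-0.34, 2.1], [-1.41, 1.46], [0.24, 2.44], [-1.37, 4.51], [0.17, 1.92], [-2.96, 2.96]. Speed limits (rad/s): [2.39, 2.39, 3.14, 3.14, 3.14, 3.14, 3.14].

## Interface

Orientations are given as a rotation vector (axis times angle).
In Python, from bench import r gives the robot as it stands.
- The arm moves only by the tool step_arm, never from a script. Its argument "moves" is a list of rows, each a list of 7 numbers: the shift along the tool's x, y, z in mm, then the turn, a rotation vector about the tool's x, y, z in rad, then the finger opening in mm, from 0 to 85.4. A call has 1 to 8 rows; each row is the pose to reach, as a shift and turn from the pose commanded when the call began, along the tool's axes at that moment; what a row does not reach only later rows make up. A row lasts 1/10 s, in which the tool goes at most 50 mm and 8.59 degrees, less where a joint would pass 70% of its speed; a pose out of reach is approached as far as the arm can. A call with a gripper value outside its range is refused whole. The fingers move at their own pace and stop on an object; "grip_force" is the grip in N (left out, the last holds). Time passes only in rows, so rows that repeat a pose let the fingers close. It gives the time, the measured TCP pose, the force, the opening and the grip force at its end, in the units of the state.
- r.get_obs(): the state, without advancing time (a new reading comes with each control period).
- r.grab_frame(name): name is "side" or "top"; returns a dict with "image" (420x560x3 uint8, red, green, blue), "depth" (420x560 float32, m along the optical axis (not along the pixel's ray), 0 where there is no reading), "mtx" (3x3 intrinsics, pixels), "rvec" (rotation vector, rad) and "tvec" (3), from world to camera coordinates, as OpenCV has them. Camera axes: x right, y down, z forward; pixel columns grow to the right and rows downward; lengths in m; the calibration is good to about 2 mm. A picture is of the moment at which its call begins.
- r.hand_in(): hands the job in; it is judged then, once.
The state is a dict: "clock": time; "joints": joint angles; "qvel": joint speeds; "tau": joint torques, N m; "tcp_pos": TCP position; "orientation": TCP orientation; "contact_force": force on the tool from outside, world axes, zero at the start; "moment": the same for the moment, N m; "grip_width": finger opening in m; "gripper_force": force on a finger pad.
Only numpy, scipy, OpenCV 4.12 (cv2) and the standard library are available. Lean on these libraries where they do the work, as an engineer would, in place of code of your own. Each camera call takes 0.05 s, during which the arm holds its last target. There are 200 camera calls.

## Working session

There is one attempt and no reset: what is moved stays moved. The work goes in short steps, Python scripts to look and compute and a tool call to move; the robot and the scene stay as the last step left them, time stands still between calls to the robot, and variables do not carry over. Pictures are saved under pics/ and viewed, at most 10 in all, crops included, and the job is handed in when it is done.

Besides the shell and the picture viewer there is one more tool, called after ">>>" as a command line: name --pt "numbers of a row" for each row, then --argument value for the rest. step_arm: Moves the arm, as the interface text tells. Its arguments: {"type":"object","properties":{"moves":{"type":"array","items":{"type":"array","items":{"type":"number"}}},"grip_force":{"type":"number"}},"required":["moves"]}

```bash
mkdir -p pics; python3 - <<'E'
from bench import r
import cv2,numpy as np
for n in("side","top"):
    f=r.grab_frame(n); cv2.imwrite(f"pics/{n}0.png",f["image"][:,:,::-1]); np.savez(f"{n}0.npz",**f)
    R=cv2.Rodrigues(f["rvec"])[0]; print(n,f["mtx"].tolist(),(-R.T@np.ravel(f["tvec"])).round(3),R.round(2).tolist())
o=r.get_obs();print({k:np.round(v,3).tolist() for k,v in o.items()})
E
```

```text
side [[542.972301132578, 0.0, 274.1526976884363], [0.0, 542.972301132578, 203.56580785262295], [0.0, 0.0, 1.0]] [0.141 0.982 0.664] [[-0.93, -0.37, 0.02], [-0.2, 0.45, -0.87], [0.31, -0.81, -0.49]]
top [[443.22662528746923, 0.0, 274.5481800144795], [0.0, 443.22662528746923, 212.59999521559575], [0.0, 0.0, 1.0]] [ 0.293 -0.012  1.264] [[-0.02, -1.0, 0.02], [-0.98, 0.01, -0.19], [0.19, -0.02, -0.98]]
{'clock': 0.1, 'joints': [1.034, 0.478, 0.022, 1.556, -0.011, 1.109, -0.083], 'qvel': [0.001, -0.001, -0.002, -0.003, -0.001, -0.0, 0.001], 'tau': [0.004, -59.777, 1.614, -28.196, 0.013, 0.005, 0.0], 'tcp_pos': [0.28, -0.613, 0.23], 'orientation': [-3.068, -0.668, 0.001], 'contact_force': [-0.853, 0.349, -0.188], 'moment': [0.002, 0.034, -0.045], 'gripper_force': 0.0, 'grip_width': 0.085}
```

View pics/top0.png

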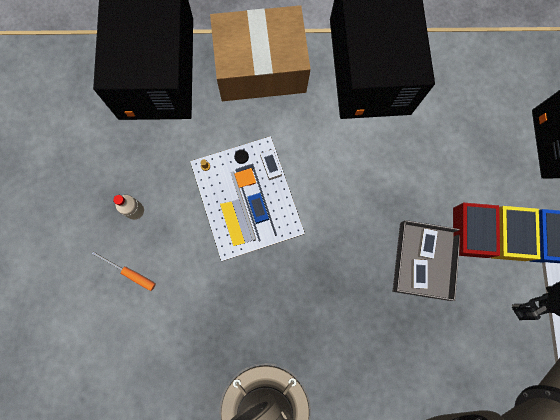

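View pics/side0.png

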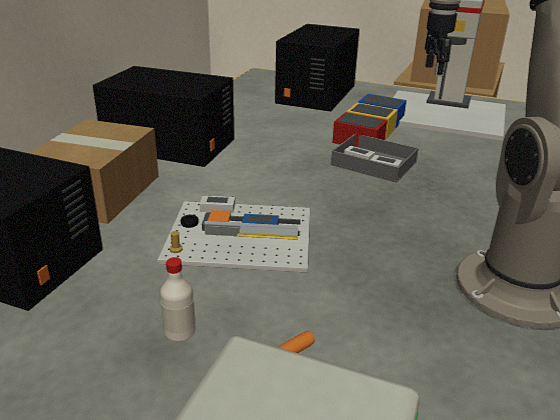

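The top view shows the plate with corners near (191,162), (272,137), (305,233) and (221,261). The orange flap is at (245,177), the blue housing at (258,207) and the yellow paddle at (232,222). In the side view the plate spans (165–310, 203–267), with the housing at (262,219).

```bash
cat > h.py <<'E'
import cv2,numpy as np
def toplane(f,px,z):
    R=cv2.Rodrigues(f["rvec"])[0]; c=-R.T@np.ravel(f["tvec"])
    p=cv2.undistortPoints(np.float64(px).reshape(-1,1,2),f["mtx"],None).reshape(-1,2)
    d=np.c_[p,np.ones(len(p))]@R; return (c+d*((z-c[2])/d[:,2])[:,None])
def cloud(f,m):
    v,u=np.nonzero(m&(f["depth"]>0)); d=f["depth"][v,u]; R=cv2.Rodrigues(f["rvec"])[0]
    p=cv2.undistortPoints(np.float64(np.c_[u,v]).reshape(-1,1,2),f["mtx"],None).reshape(-1,2)
    return (np.c_[p,np.ones(len(p))]*d[:,None]-np.ravel(f["tvec"]))@R
E
python3 - <<'E'
from h import *
from scipy.optimize import least_squares
F={n:dict(np.load(n+"0.npz")) for n in("top","side")}
model=np.array([[-180,145],[130,145],[130,-105],[-180,-105]])/1e3
init={"top":[[221,261],[191,162],[272,137],[305,233]]}
# edge points: max gradient across each predicted edge, iterated
def tow(p,m,z): 
    c,s=np.cos(p[2]),np.sin(p[2]); return np.c_[p[0]+c*m[:,0]-s*m[:,1],p[1]+s*m[:,0]+c*m[:,1],np.full(len(m),z)]
w=toplane(F["top"],init["top"],.012)
a=np.arctan2(*(w[1]-w[0])[1::-1]); 
p0=least_squares(lambda p:(tow(p,model,.012)-w)[:,:2].ravel(),[*w[:,:2].mean(0),a]).x
print("init",p0)
for n in F:
    f=F[n]; g=cv2.cvtColor(f["image"],cv2.COLOR_RGB2GRAY).astype(np.float32); p=p0.copy()
    for it in range(4):
        A=[];N=[]
        offs=np.linspace(-.012,.012,49) if it<2 else np.linspace(-.007,.007,29)
        for k in range(4):
            if n=="side" and k in(0,): continue   # side wall visible there
            e0,e1=model[k],model[(k+1)%4]; t=(e1-e0)/np.linalg.norm(e1-e0); nrm=np.array([-t[1],t[0]])  # outward for cw order
            for s in np.linspace(.06,.94,45):
                q=e0+s*(e1-e0); P=tow(p,q+offs[:,None]*nrm,.012)
                uv=cv2.projectPoints(P,f["rvec"],f["tvec"],f["mtx"],None)[0].reshape(-1,2).astype(np.float32)
                v=cv2.remap(g,uv[:,0].copy(),uv[:,1].copy(),cv2.INTER_LINEAR).ravel()
                d=np.diff(cv2.GaussianBlur(v[None],(1,1),0).ravel()); d=np.convolve(d,np.ones(5)/5,"same")
                i=np.argmin(d); j=slice(max(i-4,0),i+5); wt=np.clip(-d[j],0,None)
                if -d[i]<2: continue
                o=(wt*(offs[:-1]+offs[1:])[j]/2).sum()/wt.sum()
                A.append((k,*tow(p,(q+o*nrm)[None],0)[0,:2]))
        A=np.array(A); 
        def res(p):
            c,s=np.cos(p[2]),np.sin(p[2]); d=A[:,1:]-p[:2]; x=c*d[:,0]+s*d[:,1]; y=-s*d[:,0]+c*d[:,1]
            return np.where(A[:,0]==0,y-.145,np.where(A[:,0]==1,x-.13,np.where(A[:,0]==2,y+.105,x+.18)))
        sol=least_squares(res,p,loss="soft_l1",f_scale=.0015); p=sol.x
    print(n,p.round(4),len(A),np.median(abs(res(p))).round(4),[np.median(res(p)[A[:,0]==k]).round(4) for k in range(4)])
    F[n]["p"]=p
p=F["top"]["p"]
def fix(W,p):
    c,s=np.cos(p[2]),np.sin(p[2]); d=W[:,:2]-p[:2]; return np.c_[c*d[:,0]+s*d[:,1],-s*d[:,0]+c*d[:,1],W[:,2]]
for n in F:
    f=F[n]; h=cv2.cvtColor(f["image"],cv2.COLOR_RGB2HSV)
    for nm,lo,hi in(("blue",(100,120,40),(125,255,255)),("yellow",(22,120,80),(32,255,255)),("orange",(5,150,100),(18,255,255))):
        C=fix(cloud(f,cv2.inRange(h,lo,hi)>0),F[n]["p"]); k=(abs(C[:,0])<.2)&(abs(C[:,1])<.15)&(C[:,2]<.15); C=C[k]*1e3
        print(n,nm,len(C),np.percentile(C,[2,50,98],axis=0).round(1).tolist())
E
```

```text
init [0.61201103 0.02865274 0.30056032]
top [0.614  0.0317 0.3038] 180 0.0008 [np.float64(-0.0007), np.float64(-0.0012), np.float64(0.0008), np.float64(0.0009)]
side [0.6153 0.0319 0.3017] 131 0.0006 [np.float64(nan), np.float64(-0.0005), np.float64(0.0001), np.float64(0.0005)]
top blue 240 [[-109.3, -19.6, 29.8], [-72.9, 0.2, 36.1], [-31.2, 18.8, 40.9]]
top yellow 519 [[-151.9, 65.7, 36.1], [-93.1, 81.6, 46.0], [-32.9, 96.8, 55.4]]
top orange 285 [[1.7, -16.6, 19.9], [22.9, 8.5, 41.8], [92.5, 97.2, 47.0]]
side blue 170 [[-108.5, -18.0, 34.5], [-71.1, 8.8, 37.2], [-31.8, 21.7, 39.9]]
side yellow 220 [[-151.6, 69.8, 19.5], [-89.7, 97.5, 51.2], [100.6, 119.8, 55.9]]
side orange 265 [[0.5, -14.6, 18.0], [26.4, 14.4, 43.2], [103.9, 120.0, 47.4]]
  return _methods._mean(a, axis=axis, dtype=dtype,
  ret = ret.dtype.type(ret / rcount)
```

The fixture pose agrees between the cameras: x 0.6147, y 0.0318, yaw 0.3027. The housing centre is at fixture x ≈ -71. First I'll carry the hand over at its current height.

>>> step_arm --pt "443 -504 0 0 0 0.126 66" --pt "443 -504 0 0 0 0.126 66" --pt "443 -504 0 0 0 0.126 66" --pt "443 -504 0 0 0 0.126 66" --pt "443 -504 0 0 0 0.126 66" --pt "443 -504 0 0 0 0.126 66" --pt "443 -504 0 0 0 0.126 66" --pt "443 -504 0 0 0 0.126 66"

```text
clock: 0.9
tcp_pos: [0.3959, -0.2288, 0.2312]
orientation: [3.106, 0.474, -0.0]
contact_force: [0.8, 0.3, -0.3]
grip_width: 0.066
gripper_force: 0.0
```

```bash
cat >> h.py <<'E'
from scipy.spatial.transform import Rotation as Ro
P=(.6147,.0318,.3027)
def fixp(W):
    d=np.atleast_2d(W)-[P[0],P[1],0]; return Ro.from_euler("z",-P[2]).apply(d)
def go(o,xyz):  # fixture mm -> move row in tool axes
    w=Ro.from_euler("z",P[2]).apply(np.array(xyz)/1e3)+[P[0],P[1],0]
    R=Ro.from_rotvec(o["orientation"]); T=Ro.from_euler("z",P[2])*Ro.from_euler("x",np.pi)
    print("at fix",(fixp(o["tcp_pos"])[0]*1e3).round(1),"F",np.round(o["contact_force"],1),"w",round(o["grip_width"]*1e3,1),"t",o["clock"],
     "\nmove",(R.inv().apply(w-o["tcp_pos"])*1e3).round(1),(R.inv()*T).as_rotvec().round(3))
E
python3 -c "
from h import *;from bench import r
go(r.get_obs(),[-135,40,150])"
```

```text
at fix [-286.6 -183.6  231.2] F [ 0.8  0.3 -0.3] w 66.0 t 0.9 
move [ 151.6 -223.6   81.2] [ 0.  0. -0.]
```

>>> step_arm --pt "152 -224 0 0 0 0 66" --pt "152 -224 0 0 0 0 66" --pt "152 -224 0 0 0 0 66" --pt "152 -224 0 0 0 0 66" --pt "152 -224 0 0 0 0 66" --pt "152 -224 0 0 0 0 66" --pt "152 -224 80 0 0 0 66" --pt "152 -224 80 0 0 0 66"

```text
clock: 1.7
tcp_pos: [0.4735, 0.0292, 0.1494]
orientation: [-3.105, -0.477, 0.001]
contact_force: [-1.1, -0.7, -1.0]
grip_width: 0.066
gripper_force: 0.0
```

```bash
python3 -c "
from h import *;from bench import r
go(r.get_obs(),[-135,40,110])
f=r.grab_frame('side'); cv2.imwrite('pics/side1.png',cv2.resize(f['image'][60:290,130:400,::-1],None,fx=2.5,fy=2.5)); np.savez('side1.npz',**f)
g=r.grab_frame('top'); cv2.imwrite('pics/top1.png',cv2.resize(g['image'][110:290,150:350,::-1],None,fx=3,fy=3));
go(r.get_obs(),[-135,40,110])
"
```

```text
at fix [-135.5   39.6  149.4] F [-1.1 -0.7 -1. ] w 66.0 t 1.7 
move [ 0.6 -0.4 39.4] [-0.     0.001  0.002]
at fix [-138.5   39.2  147.7] F [-0.2 -0.2 -0.3] w 65.9 t 1.8 
move [ 3.8 -0.7 37.7] [-0.002  0.008  0.001]
```

View pics/side1.png

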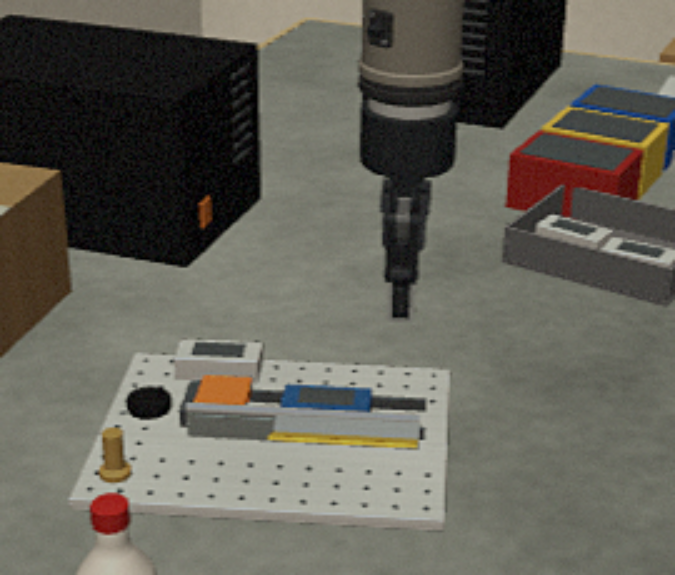

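The finger tips are clear above the plate, with the near tip at crop (400,317). Next I'll measure the tip height relative to the TCP.

```bash
python3 -c "
from h import *;from bench import r
f=dict(np.load('side1.npz'));m=np.zeros((420,560),bool);m[165:192,280:302]=1
C=cloud(f,m); C=fixp(C[C[:,2]>.1])*1e3
o=np.argsort(C[:,2]); print(C[o[:14]].round(0).tolist()); print(np.percentile(C,[5,50,95],axis=0).round(1))
go(r.get_obs(),[-135,40,80])"
```

```text
[[-138.0, 76.0, 157.0], [-136.0, 78.0, 158.0], [-134.0, 79.0, 158.0], [-128.0, 79.0, 158.0], [-130.0, 80.0, 158.0], [-132.0, 80.0, 159.0], [-140.0, 80.0, 159.0], [-142.0, 80.0, 159.0], [-136.0, 77.0, 159.0], [-132.0, 77.0, 159.0], [-126.0, 79.0, 160.0], [-142.0, 77.0, 160.0], [-138.0, 78.0, 160.0], [-144.0, 82.0, 160.0]]
[[-147.    76.4  160.3]
 [-136.1   87.1  187.3]
 [-125.8  106.3  216.2]]
at fix [-138.5   39.2  147.7] F [-0.2 -0.2 -0.3] w 65.9 t 1.8 
move [ 4.  -0.7 67.7] [-0.002  0.008  0.001]
```

View pics/top1.png

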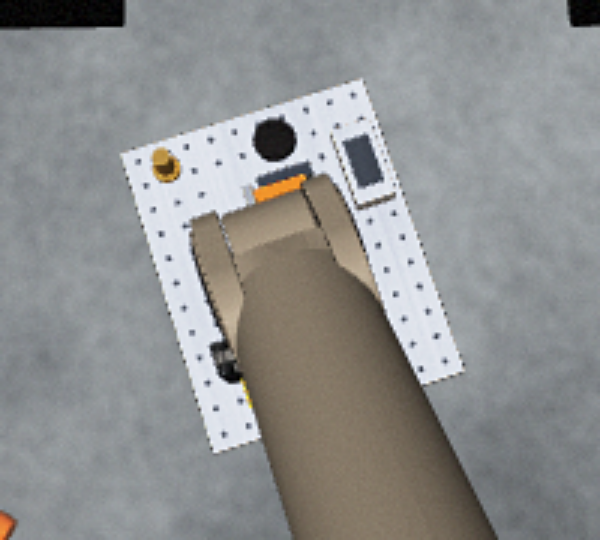

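The tip sits about 8 mm above the TCP at 66 mm opening, and spans y ≈ 73–80. The top view (arm over the fixture, flap at (280,187)) shows nothing disturbed. I'll descend behind the housing at 70 mm opening.

>>> step_arm --pt "8 0 40 0 0.008 0 70" --pt "8 0 70 0 0.008 0 70" --pt "8 0 90 0 0.008 0 70" --pt "8 0 90 0 0.008 0 70" --pt "8 0 90 0 0.008 0 70"

```text
clock: 2.3
tcp_pos: [0.4828, 0.0307, 0.0626]
orientation: [-3.105, -0.473, -0.014]
contact_force: [0.3, 0.5, 0.5]
grip_width: 0.0704
gripper_force: 0.0
```

```bash
python3 -c "
from h import *;from bench import r
go(r.get_obs(),[-130,39,30])"
```

```text
at fix [-126.3   38.2   62.6] F [0.3 0.5 0.5] w 70.4 t 2.3 
move [-4.  -0.8 32.6] [ 0.    -0.009 -0.   ]
```

>>> step_arm --pt "-4 -1 12 0 -0.009 0 70" --pt "-4 -1 22 0 -0.009 0 70" --pt "-4 -1 27 0 -0.009 0 70" --pt "-4 -1 32 0 -0.009 0 70" --pt "-4 -1 36 0 -0.009 0 70" --pt "-4 -1 36 0 -0.009 0 70" --pt "-4 -1 36 0 -0.009 0 70"

```text
clock: 3.0
tcp_pos: [0.4782, 0.0302, 0.0254]
orientation: [3.105, 0.473, -0.001]
contact_force: [-0.3, -1.7, 4.3]
grip_width: 0.0694
gripper_force: 2.1
```

```bash
cat > look.py <<'E'
import sys
from h import *;from bench import r
n=sys.argv[1]; f=r.grab_frame('side'); np.savez(n+'.npz',**f)
cv2.imwrite(f'pics/{n}.png',cv2.resize(f['image'][150:280,150:330,::-1],None,fx=4,fy=4,interpolation=cv2.INTER_CUBIC))
h=cv2.cvtColor(f["image"],cv2.COLOR_RGB2HSV)
for nm,lo,hi in(("blue",(100,120,40),(125,255,255)),("yellow",(22,120,80),(32,255,255)),("orange",(5,150,100),(18,255,255))):
    C=fixp(cloud(f,cv2.inRange(h,lo,hi)>0))*1e3; C=C[(abs(C[:,0])<170)&(abs(C[:,1])<110)&(C[:,2]<90)]
    print(nm,len(C),np.percentile(C,[2,50,98],axis=0).round(1).tolist())
go(r.get_obs(),[float(a) for a in sys.argv[2:5]])
E
python3 look.py s2 -130 39 20
```

```text
blue 168 [[-107.8, -16.2, 34.7], [-70.5, 8.8, 37.4], [-31.0, 23.2, 39.5]]
yellow 432 [[-151.3, 67.1, 31.1], [-88.6, 88.5, 35.8], [-32.0, 102.9, 39.4]]
orange 320 [[0.9, -12.0, 43.1], [22.5, 12.0, 51.1], [44.6, 35.8, 59.4]]
at fix [-130.8   39.3   25.5] F [-0.6 -1.4  3.9] w 70.5 t 3.05 
move [0.8 0.3 5.5] [ 0.     0.001 -0.   ]
```

View pics/s2.png

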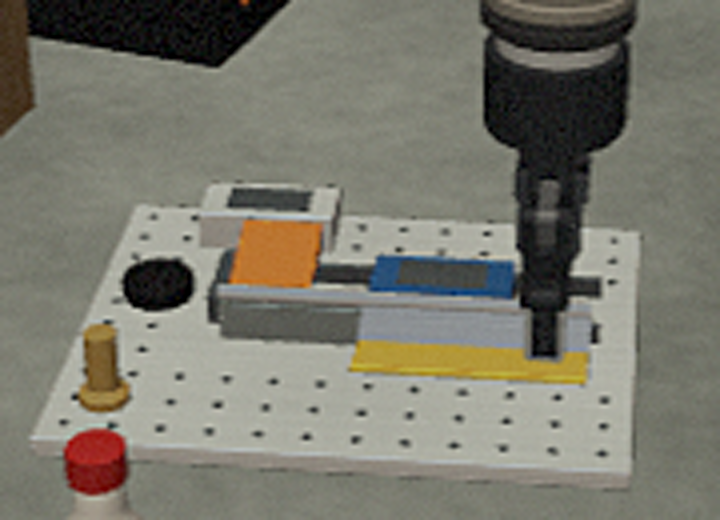

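The tip is on the paddle at crop (545,355), the flap at (278,253) is partly raised (about 0.23 rad), and the housing is untouched. I need about 8.5 mm more travel.

>>> step_arm --pt "1 0 3 0 0 0 70" --pt "1 0 6 0 0 0 70" --pt "1 0 9 0 0 0 70" --pt "1 0 9 0 0 0 70" --pt "1 0 9 0 0 0 70"

```text
clock: 3.55
tcp_pos: [0.4789, 0.0288, 0.0166]
orientation: [3.104, 0.471, -0.003]
contact_force: [-0.5, -6.0, 8.5]
grip_width: 0.0701
gripper_force: 4.2
```

```bash
python3 look.py s3 -46 39 17
python3 - <<'E'
from h import *
f=dict(np.load('s3.npz'));h=cv2.cvtColor(f["image"],cv2.COLOR_RGB2HSV)
for lo,hi in(((22,120,80),(32,255,255)),((5,150,100),(18,255,255))):
    C=fixp(cloud(f,cv2.inRange(h,lo,hi)>0))*1e3; C=C[(abs(C[:,0])<170)&(abs(C[:,1])<110)&(C[:,2]<90)]
    print(cv2.fitLine(np.float32(C[:,1:]),cv2.DIST_HUBER,0,.01,.01).ravel().round(2))
E
```

```text
blue 173 [[-108.0, -17.8, 35.1], [-70.2, 9.5, 37.6], [-30.8, 23.3, 39.8]]
yellow 574 [[-151.0, 63.9, 21.8], [-87.4, 84.4, 25.5], [-32.8, 100.2, 28.1]]
orange 386 [[1.3, -8.8, 44.1], [22.5, 15.3, 56.9], [44.9, 36.8, 69.1]]
at fix [-130.5   37.6   16.7] F [-1.6 -7.2  9.1] w 70.2 t 3.6 
move [84.5 -1.5 -0.5] [ 0.002  0.002 -0.002]
[ 1.000e+00 -5.000e-02  8.346e+01  2.546e+01]
[ 0.89 -0.46 14.88 57.06]
```

View pics/s3.png

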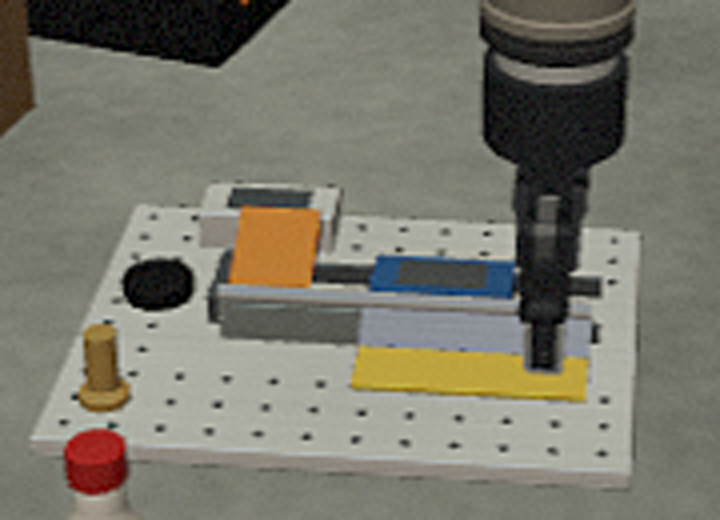

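The flap is raised to about 0.48 rad (crop (278,245)), the tip is on the paddle at (542,365) and the housing has not moved. Now I'll push along x.

>>> step_arm --pt "5 0 0 0 0 0 70" --pt "10 0 0 0 0 0 70" --pt "16 0 0 0 0 0 70" --pt "22 0 0 0 0 0 70" --pt "27 0 0 0 0 0 70" --pt "31 0 0 0 0 0 70" --pt "34 0 0 0 0 0 70" --pt "35 0 0 0 0 0 70"

```text
clock: 4.4
tcp_pos: [0.5104, 0.0409, 0.0159]
orientation: [3.105, 0.474, -0.008]
contact_force: [-5.6, -1.0, 5.5]
grip_width: 0.0703
gripper_force: 3.3
```

```bash
python3 look.py s4 -46 39 17
```

```text
blue 128 [[-80.7, -17.8, 34.5], [-32.3, 12.4, 37.2], [-7.3, 24.0, 40.3]]
yellow 581 [[-151.0, 63.4, 21.1], [-88.4, 84.5, 24.7], [-32.6, 99.2, 27.7]]
orange 392 [[1.4, -9.1, 42.4], [23.2, 14.7, 57.4], [44.6, 37.1, 70.1]]
at fix [-96.7  39.8  16. ] F [-5.  -1.3  5.7] w 69.8 t 4.45 
move [50.7  0.8 -1.3] [-0.     0.005  0.   ]
```

>>> step_arm --pt "5 0 0 0 0 0 70" --pt "11 0 -1 0 0 0 70" --pt "17 0 -1 0 0 0 70" --pt "23 0 -1 0 0 0 70" --pt "29 0 -1 0 0 0 70" --pt "34 0 -1 0 0 0 70" --pt "38 0 -1 0 0 0 70" --pt "40 0 -1 0 0 0 70"

```text
clock: 5.25
tcp_pos: [0.5488, 0.053, 0.0169]
orientation: [3.105, 0.474, -0.007]
contact_force: [-5.3, -1.6, 4.3]
grip_width: 0.07
gripper_force: 3.2
```

```bash
python3 look.py s5 -46 39 17
```

```text
blue 43 [[-45.8, -14.7, 35.5], [-16.5, 18.6, 37.8], [1.0, 36.0, 46.7]]
yellow 567 [[-151.2, 63.7, 22.1], [-97.3, 84.8, 25.8], [-32.8, 99.6, 28.4]]
orange 385 [[1.5, -8.2, 45.4], [22.6, 14.6, 56.9], [43.9, 36.5, 68.8]]
at fix [-56.3  39.8  17. ] F [-4.5 -1.2  5.4] w 70.3 t 5.3 
move [10.3  0.8 -0.1] [-0.     0.004  0.001]
```

Now about 10 mm more, slowly, until the force rises.

>>> step_arm --pt "3 0 0 0 0 0 70" --pt "6 0 0 0 0 0 70" --pt "8 0 0 0 0 0 70" --pt "10 0 0 0 0 0 70" --pt "11 0 0 0 0 0 70" --pt "11 0 0 0 0 0 70"

```text
clock: 5.9
tcp_pos: [0.5593, 0.0562, 0.0169]
orientation: [3.105, 0.474, -0.007]
contact_force: [-4.7, -1.1, 5.6]
grip_width: 0.07
gripper_force: 2.9
```

```bash
python3 look.py s6 -46 39 17
```

```text
blue 29 [[-39.7, -15.8, 35.5], [-9.7, 18.2, 38.1], [1.3, 82.8, 78.0]]
yellow 569 [[-150.8, 64.1, 22.3], [-96.9, 84.8, 25.7], [-33.0, 99.8, 28.6]]
orange 387 [[1.4, -7.9, 44.6], [22.7, 14.9, 57.2], [44.6, 36.1, 68.8]]
at fix [-45.6  39.8  17. ] F [-4.  -0.5  5.6] w 69.9 t 5.95 
move [-0.4  0.8 -0. ] [-0.     0.004  0.001]
```

>>> step_arm --pt "1 0 0 0 0 0 70" --pt "1.5 0 0 0 0 0 70" --pt "1.5 0 0 0 0 0 70"

```text
clock: 6.25
tcp_pos: [0.5598, 0.0563, 0.0169]
orientation: [3.105, 0.474, -0.01]
contact_force: [-7.7, -1.6, 7.3]
grip_width: 0.07
gripper_force: 4.4
```

>>> step_arm --pt "1 0 0 0 0 0 70" --pt "2 0 0 0 0 0 70" --pt "2 0 0 0 0 0 70"

```text
clock: 6.55
tcp_pos: [0.5598, 0.0562, 0.0165]
orientation: [3.104, 0.473, -0.016]
contact_force: [-10.9, -3.0, 12.1]
grip_width: 0.07
gripper_force: 6.4
```

```bash
python3 look.py s7 -46 39 17
```

```text
blue 28 [[-39.3, -15.6, 36.2], [-8.7, 18.8, 37.6], [1.5, 79.9, 75.4]]
yellow 575 [[-151.1, 63.7, 21.5], [-97.0, 84.9, 25.3], [-33.0, 99.4, 28.1]]
orange 390 [[1.4, -8.3, 44.4], [22.5, 14.6, 56.9], [44.6, 36.3, 69.5]]
at fix [-45.1  39.6  16.5] F [-10.7  -3.2  11. ] w 70.1 t 6.6 
move [-0.9  0.6 -0.5] [ 0.     0.01  -0.001]
```

View pics/s7.png

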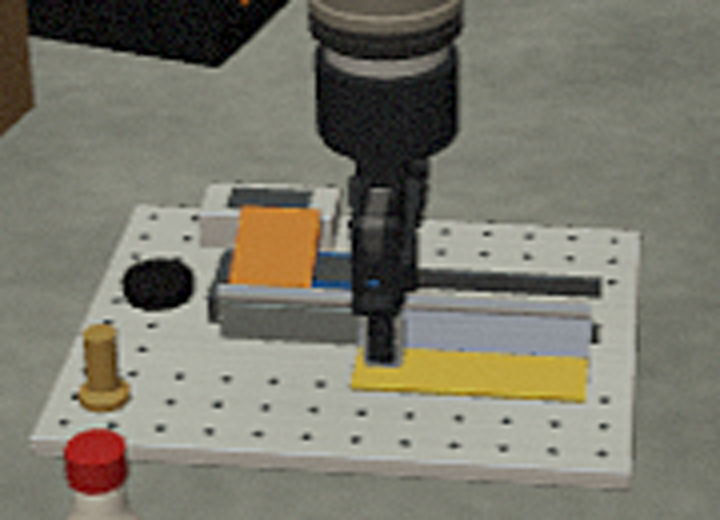

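The housing is under the raised flap, the force has risen with no further travel, and the TCP at x = -45 matches home. I'll back off 4 mm with the flap still held, then raise slowly so the flap closes gently.

>>> step_arm --pt "-2 0 0 0 0 0 70" --pt "-4 0 0 0 0 0 70" --pt "-6 0 0 0 0 0 70" --pt "-7 0 0 0 0 0 70" --pt "-7 0 0 0 0 0 70"

```text
clock: 7.1
tcp_pos: [0.5593, 0.0565, 0.018]
orientation: [-3.105, -0.474, -0.004]
contact_force: [2.8, 2.8, 4.8]
grip_width: 0.0701
gripper_force: 2.4
```

```bash
python3 look.py s8 -46 39 17 | tail -2; python3 - <<'E'
from h import *
f=dict(np.load('s8.npz'));h=cv2.cvtColor(f["image"],cv2.COLOR_RGB2HSV)
C=fixp(cloud(f,cv2.inRange(h,(100,120,40),(125,255,255))>0))*1e3; C=C[(abs(C[:,0])<170)&(abs(C[:,1])<28)&(C[:,2]<45)]
print(C.round(0).tolist())
E
```

```text
at fix [-45.7  40.   17.9] F [3.  2.1 5.2] w 70.1 t 7.15 
move [-0.3  1.   0.9] [-0.    -0.002  0.   ]
[[1.0, -11.0, 39.0], [-0.0, -15.0, 37.0], [-3.0, -16.0, 37.0], [-6.0, -12.0, 39.0], [-18.0, -8.0, 39.0], [-20.0, 12.0, 38.0], [-31.0, 9.0, 37.0], [-33.0, 9.0, 37.0], [1.0, 19.0, 39.0], [-1.0, 19.0, 38.0], [-3.0, 17.0, 38.0], [-5.0, 15.0, 37.0], [-7.0, 15.0, 37.0], [-9.0, 14.0, 36.0], [-11.0, 14.0, 36.0], [-14.0, 16.0, 38.0], [-21.0, 18.0, 39.0], [-32.0, 16.0, 39.0], [-34.0, 15.0, 38.0], [1.0, 20.0, 37.0], [-1.0, 21.0, 38.0], [-3.0, 19.0, 36.0], [-5.0, 19.0, 36.0], [-8.0, 20.0, 37.0], [-10.0, 23.0, 39.0], [-12.0, 19.0, 37.0], [-14.0, 19.0, 37.0], [-17.0, 23.0, 39.0], [-19.0, 20.0, 38.0], [-22.0, 22.0, 39.0]]
```

>>> step_arm --pt "-2 0 0 0 0 0 70" --pt "-4 0 0 0 0 0 70" --pt "-6 0 0 0 0 0 70" --pt "-6 0 0 0 0 0 70" --pt "-6 0 0 0 0 0 70"

```text
clock: 7.65
tcp_pos: [0.5528, 0.0535, 0.0176]
orientation: [3.105, 0.473, 0.001]
contact_force: [3.3, 0.9, 5.0]
grip_width: 0.0701
gripper_force: 2.8
```

```bash
python3 look.py s9 -52 40 60; python3 - <<'E'
from h import *
f=dict(np.load('s9.npz'));h=cv2.cvtColor(f["image"],cv2.COLOR_RGB2HSV)
C=fixp(cloud(f,cv2.inRange(h,(100,120,40),(125,255,255))>0))*1e3; C=C[(abs(C[:,0])<170)&(abs(C[:,1])<28)&(C[:,2]<45)]
print(C[:,0].min(), np.sort(C[:,0])[:8].round(0))
E
```

```text
blue 51 [[-28.2, -14.8, 34.4], [-20.2, 14.5, 37.5], [1.6, 24.1, 40.5]]
yellow 562 [[-151.1, 64.0, 23.3], [-97.0, 85.4, 26.5], [-32.6, 100.3, 29.5]]
orange 387 [[1.3, -8.2, 44.5], [22.5, 14.5, 56.8], [44.5, 36.5, 68.3]]
at fix [-52.6  39.2  17.6] F [3.6 1.2 5.3] w 69.9 t 7.7 
move [  0.6  -0.8 -42.4] [ 0.    -0.001 -0.   ]
-28.32600999200845 [-28. -28. -27. -27. -26. -26. -26. -26.]
```

The finger occludes the rear of the housing. I'll slide back further with the flap still open to verify.

>>> step_arm --pt "-5 0 0 0 0 0 70" --pt "-11 0 0 0 0 0 70" --pt "-17 0 0 0 0 0 70" --pt "-23 0 0 0 0 0 70" --pt "-29 0 0 0 0 0 70" --pt "-34 0 0 0 0 0 70" --pt "-37 0 0 0 0 0 70" --pt "-38 0 0 0 0 0 70"

```text
clock: 8.5
tcp_pos: [0.5167, 0.0421, 0.0177]
orientation: [3.105, 0.473, 0.002]
contact_force: [3.5, 1.1, 6.1]
grip_width: 0.07
gripper_force: 2.8
```

```bash
python3 look.py s10 -90 39 60; python3 - <<'E'
from h import *
for n in('side0','s10'):
    f=dict(np.load(n+'.npz'));h=cv2.cvtColor(f["image"],cv2.COLOR_RGB2HSV)
    v,u=np.nonzero(cv2.inRange(h,(100,120,40),(125,255,255))[205:240,200:300]); W=fixp(toplane(f,np.c_[u+200,v+205],.036))*1e3
    W=W[abs(W[:,1])<21]; print(n,len(W),np.sort(W[:,0])[:8].round(1),np.sort(W[:,0])[-4:].round(1),np.percentile(W[:,1],[0,100]).round(1))
E
```

```text
blue 82 [[-34.4, -13.5, 35.1], [-24.7, 9.3, 37.6], [1.4, 23.0, 39.7]]
yellow 558 [[-150.9, 64.5, 23.0], [-94.2, 85.3, 26.7], [-32.2, 100.4, 29.4]]
orange 387 [[1.4, -9.2, 35.5], [23.4, 14.2, 56.7], [46.6, 35.9, 68.3]]
at fix [-90.5  39.   17.7] F [3.2 1.6 5.4] w 70.2 t 8.55 
move [  0.5   0.  -42.3] [ 0.    -0.001 -0.   ]
side0 170 [-109.2 -108.5 -108.2 -107.9 -107.6 -107.2 -106.9 -106.6] [-30.8 -30.3 -29.7 -29.2] [-17.9  20.5]
s10 82 [-34.8 -34.2 -34.2 -33.7 -33.6 -33.1 -32.5 -32.5] [-0.2  1.3  2.   2.1] [-17.1  20.7]
```

View pics/s10.png

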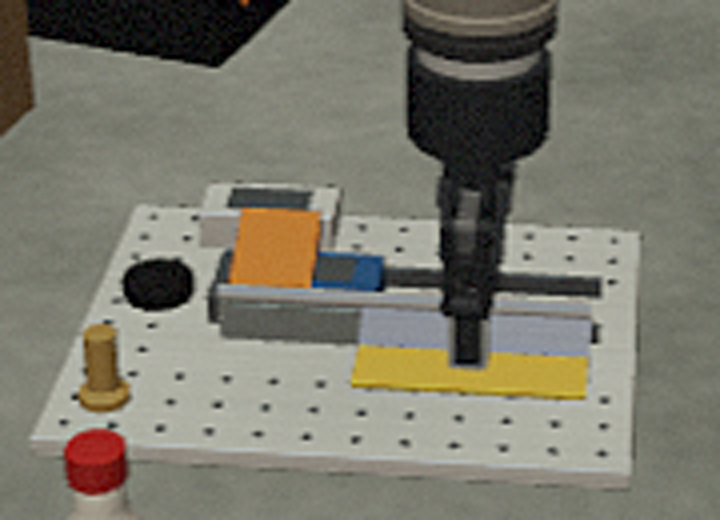

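The housing rear edge (crop (382,270)) is at fixture x ≈ -35, so it is home. Now I'll raise gently and let the flap close.

>>> step_arm --pt "0 0 -3 0 0 0 70" --pt "0 0 -6 0 0 0 70" --pt "0 0 -9 0 0 0 70" --pt "0 0 -12 0 0 0 70" --pt "0 0 -16 0 0 0 70" --pt "0 0 -22 0 0 0 70" --pt "0 0 -35 0 0 0 70" --pt "0 0 -60 0 0 0 70"

```text
clock: 9.35
tcp_pos: [0.5143, 0.0419, 0.077]
orientation: [3.105, 0.474, -0.007]
contact_force: [0.4, 0.4, 0.2]
grip_width: 0.07
gripper_force: 0.0
```

>>> step_arm --pt "0 0 -40 0 0 0 70" --pt "0 0 -80 0 0 0 70" --pt "0 0 -120 0 0 0 70" --pt "-20 40 -140 0 0 0 70" --pt "-40 80 -140 0 0 0 70" --pt "-50 120 -140 0 0 0 70" --pt "-50 150 -140 0 0 0 70" --pt "-50 150 -140 0 0 0 70"

```text
clock: 10.15
tcp_pos: [0.5128, -0.121, 0.2182]
orientation: [3.105, 0.462, -0.001]
contact_force: [0.5, -0.4, -0.4]
grip_width: 0.0701
gripper_force: 0.0
```

```bash
python3 look.py s11 -90 39 60; python3 - <<'E'
from h import *
f=dict(np.load('s11.npz'));h=cv2.cvtColor(f["image"],cv2.COLOR_RGB2HSV)
v,u=np.nonzero(cv2.inRange(h,(100,120,40),(125,255,255))[205:240,200:300]); W=fixp(toplane(f,np.c_[u+200,v+205],.036))*1e3
W=W[abs(W[:,1])<21]; print(len(W),np.sort(W[:,0])[:8].round(1),np.percentile(W[:,1],[0,100]).round(1))
for lo,hi in(((22,120,80),(32,255,255)),((5,150,100),(18,255,255))):
    C=fixp(cloud(f,cv2.inRange(h,lo,hi)>0))*1e3; C=C[(abs(C[:,0])<170)&(abs(C[:,1])<110)&(C[:,2]<90)]
    l=cv2.fitLine(np.float32(C[:,1:]),cv2.DIST_HUBER,0,.01,.01).ravel(); print(np.arctan(l[1]/l[0]).round(3))
E
```

```text
blue 81 [[-34.7, -14.9, 34.4], [-24.5, 10.5, 37.8], [0.5, 23.7, 40.3]]
yellow 413 [[-151.0, 67.9, 32.9], [-92.5, 88.3, 37.8], [-32.5, 102.8, 41.7]]
orange 310 [[1.7, -13.1, 42.6], [22.7, 11.0, 49.9], [44.8, 35.7, 56.5]]
at fix [-142.1 -112.6  218. ] F [-0.4  1.3  0.1] w 69.9 t 10.2 
move [  51.6 -151.9  157.8] [ 0.001  0.001 -0.004]
81 [-34.8 -34.2 -34.2 -33.7 -33.6 -33.1 -32.5 -32.5] [-17.1  20.7]
0.206
-0.214
```

View pics/s11.png

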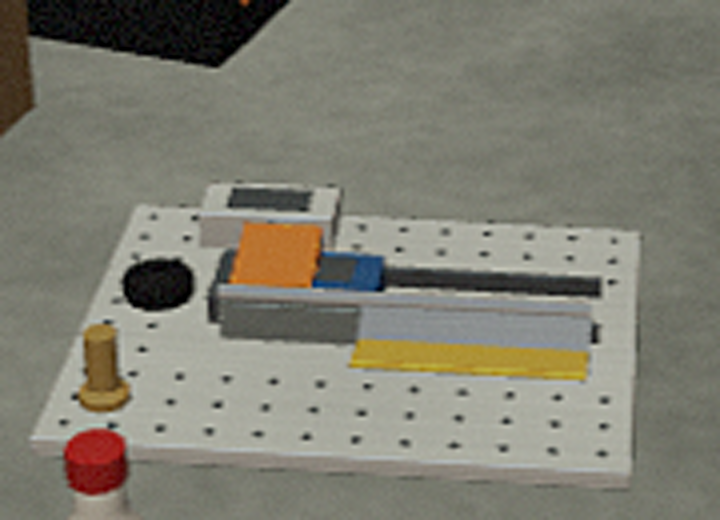

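The flap is closed on the housing at about 0.24 rad, the rear is at x ≈ -35, and the arm is clear with nothing else disturbed.

```bash
python3 -c "
from bench import r
print(r.hand_in())"
```

```text
the job is handed in; nothing more can be done
None
```

The blue housing is fully home against the end stop with the flap closed onto it at about 0.24 rad, the arm is clear, and I handed the job in at about 10 s on the robot clock.

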